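Select the green filter and take a reading

TASK

On the white filter photometer, push the tab of the filter turret round with a fingertip, without pinching it, until it points squarely at the middle of the green dot on the deck. Only then press the white read button fully down and let it come back up. Leave the tab pointing at the green dot, and do not pick up or shift any of the loose things standing around and on the photometer.

Things in the scene. Friction and masses are not known exactly. Their poses are not given: they have to be found in the camera images.
- instrument: white filter photometer fixed to the bench, 280 (its x) x 340 (its y) mm, flat deck on top 85 mm above the bench. Origin: centre of its underside, at bench height. Its -x side (teal panel) is the front and faces roughly towards the robot; y to its left seen from the robot, z up
- turret_axis (a point): point on the upright turning axis of the filter turret, at the centre of its flat top, 111 mm above the bench. The turret is a dark steel disc, 110 mm across, that lies on the deck; its top is flat out to the rim except for the tab
- tab_center (a point): centre of the tab: an upright orange fin on the turret, 6 mm thick, reaching radially from 35 to 76 mm from the axis and from 99 to 141 mm above the bench, with a white cheek plate on each side (50 to 74 mm from the axis, 103 to 137 mm above the bench; flat outer faces 14 mm apart). Pushing a cheek turns the turret. This point: 62 mm from the axis, 120 mm above the bench
- pointer (a point): a mere point in space (no material), moving with the turret: straight out along the tab's centre line, 88 mm from the axis, the same distance as the coloured dots. The tab points squarely at a dot when this point is over the dot's centre
- turret (a joint): turret angle in rad, 0 with the tab pointing to the photometer's front (its -x), growing anticlockwise seen from above; end stops at -2.4 and 2.4. No clicks: friction (some 2 N at the tab) keeps it where it is left. The dots stand at -2.094, -1.047, 1.047 and 2.094; it starts within 0.5 of 0
- dot_green: green disc, 24 mm across and 3 mm thick, on the deck, its centre 88 mm from the turret's axis; origin at the centre of its underside, 85 mm above the bench. It is in any one of the four dot places; red, blue and yellow dots of the same size are in the other three
- read_button_top (a point): centre of the top of the white round read button, 28 mm across, on the deck's front right corner in a black housing; pressed straight down
- read_button (a joint): travel of the read button in m: 0 up, 0.006 fully down; a spring returns it, about 4 N holds it fully down
- tube_rack: loose navy tube rack with white-capped tubes, 200 x 80 x 54 mm, beside the photometer on the left; origin at the centre of its underside
- tip_box: loose pink pipette-tip box, 120 x 85 x 51 mm, beside the photometer on the right; origin at the centre of its underside
- marker_pen: loose white and black marker pen lying in front of the photometer, 135 mm long, 15 mm thick; origin at the centre of its underside
- reagent_bottle: loose amber bottle with blue cap, 52 mm across, 110 mm tall, standing behind the photometer; origin at the centre of its underside
- deck_vial: small loose glass vial with black cap, 24 mm across, 40 mm tall, standing on the photometer's deck towards its back right corner; origin at the centre of its underside
- sample_jar: loose clear jar with white cap, 44 mm across, 60 mm tall, standing behind the photometer; origin at the centre of its underside
- beaker: loose empty glass beaker, 64 mm across, 85 mm tall, standing to the right of the tip box; origin at the centre of its underside

How it is judged (in metres and radians):
On the way, in this order (a step that is already met when the one before it is completed fails the run):
1. the turret's tab is pushed round to point at the green dot, and rests there (horizontal distance between pointer and dot_green below 0.008 m and velocity of joint turret between -0.05 and 0.05 rad/s), for 0.2 s.
2. the read button is pressed down with the tab at the green dot (value of joint read_button above 0.0045 m and horizontal distance between pointer and dot_green below 0.008 m), for 0.05 s.
At the end, for the whole second after the job is handed in: the tab points at the green dot (pointer within 8 mm of the dot's centre, seen from above), the read button is back up (within 1.5 mm), and every loose thing is within 15 mm of where it began (horizontal distance between pointer and dot_green below 0.008 m and value of joint read_button below 0.0015 m and distance of each of tube_rack, tip_box, marker_pen, reagent_bottle, deck_vial, sample_jar, beaker from where it was at the start of the episode below 0.015 m); the robot touches nothing.
It fails at once if the read button is pressed (over 3 mm) while the tab does not point at the green dot (10 mm or more off) (value of joint read_button above 0.003 m and horizontal distance between pointer and dot_green above 0.01 m).
It fails at once if the tab is pinched: fingers press on both its cheek plates at once (over 1 N each) (contact force between the fingers and turret_c2 above 1 N and contact force between the fingers and turret_c3 above 1 N).
It fails at once if a loose thing is lifted or shifted by more than 15 mm (distance of any of tube_rack, tip_box, marker_pen, reagent_bottle, deck_vial, sample_jar, beaker from where it was at the start of the episode above 0.015 m).
It also fails if it takes over 48 s, if anything falls off the work surface, if the arm or the gripper's body presses on something with over 40 N, if the wrist force passes 120 N, or if a joint passes its speed limit or range.

ROBOT

A 6-joint arm with a two-finger parallel gripper is mounted at the origin on the work surface. World frame = base frame: x ahead of the robot, y to its left, z up, the work surface at z = 0. Lengths are in mm, angles in degrees, forces in N, time in s.
With the tool pointing down it reaches from about 275 to 850 mm from the base axis. Payload 5.2 kg.
Tool frame: the origin (TCP) lies midway between the tips of the shut fingers; the grasp point (between the pads) lies 19 mm behind it; y points along the fingers, z is the direction in which the jaws open and shut, and the axes are right-handed (so a half turn about y gives the same grasp; the last joint's range is limited). The gripper opens to 85 mm and grips with 20 to 120 N. Pads are 22 mm wide; open, the fingers measure 114 mm over their backs; the gripper's body (76 mm by 85 mm) begins 54 mm behind the grasp point. The pads swing forward as they close: fully open they stand 13 mm farther back than shut.
Start: joints at [-77.682, 14.817, 87.949, -0, 77.235, -11.62], TCP at [223.183, -502.687, 231.31] pointing down, gripper open.
Joint ranges: [-179.93, 179.93], [-52.35, 119.4], [10.71, 147.94], [-69.91, 249.91], [12.55, 155.21], [-178.61, 178.61]. Speed limits (degrees/s): [147.25, 147.25, 180, 180, 180, 180].

INTERFACE

Orientations are given as a 3x3 rotation matrix whose columns are the frame's x, y, z axes.
In Python, from cell import bot gives the robot as it stands.
- The arm moves only by the tool apply_moves, never from a script. Its argument "moves" is a list of rows, each an object of numbers: "x", "y", "z": the shift along the tool's x, y, z in cm; "spin": the turn about the tool's y in rad. In form: [{"x": .., "y": .., "z": .., "spin": ..}, ...]. A call has exactly 8 rows; each row shifts and turns the commanded pose from where the row before left it, along the tool's axes as they then stand; what a row does not reach is not made up. A row lasts 1/10 s, in which the tool goes at most 50 mm and 8.59 degrees, less where a joint would pass 70% of its speed; a pose out of reach is approached as far as the arm can. A call is refused whole if a number of a shift passes 5 or a number of a turn 0.15, either way. A call with a gripper value outside its range is refused whole. "jaw" is the opening, from 0 (shut) to 1 (fully open), set as the call begins (left out, the last holds). The fingers move at their own pace and stop on an object; "force" is the grip in N (left out, the last holds). Time passes only in rows, so rows that do not move let the fingers close, or fill a call up. It gives the time, the measured TCP pose, the force and the opening at its end, in the units of the state.
- bot.read_state(): the state, without advancing time (a new reading comes with each control period).
- bot.snapshot(name): name is "scene" or "top"; returns a dict with "pixels" (400x640x3 uint8, blue, green, red), "mtx" (3x3 intrinsics, pixels), "R" (3x3) and "t" (3): a world point X has camera coordinates R X + t. Camera axes: x right, y down, z forward; pixel columns grow to the right and rows downward; lengths in mm; the calibration is good to about 2 mm. A picture is of the moment at which its call begins. There is no depth.
- bot.close_job(): hands the job in, once; it reports no verdict.
The state is a dict: "t": time; "joints": joint angles; "qd": joint speeds; "tau": joint torques, N m; "position": TCP position; "eef_rot": TCP orientation; "contact_force": force on the tool from outside, world axes, zero at the start; "ft_torque": the same for the moment, N m; "grip_width": finger opening in mm.
Only numpy, scipy, OpenCV 4.12 (cv2) and the standard library are available. Lean on these libraries where they do the work, as an engineer would, in place of code of your own. Each camera call takes 0.05 s, during which the arm holds its last target.

## Working session

There is one attempt and no reset: what is moved stays moved. The work goes in short steps, Python scripts to look and compute and a tool call to move; the robot and the scene stay as the last step left them, time stands still between calls to the robot, and variables do not carry over. Pictures are saved under pics/ and viewed, and the job is handed in when it is done.

Besides the shell and the picture viewer there is one more tool, called after ">>>" as a command line: name --argument value ..., lists and objects as JSON in quotes. apply_moves: Moves the arm, as the interface text tells. Its arguments: {"type":"object","properties":{"moves":{"type":"array","items":{"type":"object","properties":{"x":{"type":"number"},"y":{"type":"number"},"z":{"type":"number"},"spin":{"type":"number"}}}},"jaw":{"type":"number"},"force":{"type":"number"}},"required":["moves"]}

```bash
mkdir -p pics; ls
python3 - <<'E'
from cell import bot
import cv2,numpy as np,pickle
s=bot.read_state()
for k in s: print(k,np.round(s[k],3).tolist())
for n in("scene","top"):
    d=bot.snapshot(n); cv2.imwrite(f"pics/{n}0.png",d["pixels"]); pickle.dump(d,open(f"{n}0.pkl","wb"))
    print(n,d["mtx"],d["R"],d["t"])
E
```

```text
pics
t 0.0
joints [-77.681, 14.86, 88.013, 0.001, 77.235, -11.619]
qd [0.015, -0.072, 0.06, 0.184, 0.04, 0.144]
tau [0.0, -44.603, -29.057, -0.0, 0.012, 0.0]
position [223.074, -502.131, 230.456]
eef_rot [[-0.914, -0.0, 0.406], [-0.406, 0.002, -0.914], [-0.0, -1.0, -0.002]]
contact_force [0.118, 0.426, -0.001]
ft_torque [0.022, -0.01, 0.028]
grip_width 85.473
scene [[401.91667787   0.         313.63383815]
 [  0.         401.91667787 198.83046137]
 [  0.           0.           1.        ]] [[-0.27619357  0.96104161 -0.01077609]
 [ 0.54279091  0.14672002 -0.826953  ]
 [-0.79315518 -0.23424827 -0.56216778]] [ 180.88635732 -226.95111854 1689.77678804]
top [[390.97263109   0.         313.31593397]
 [  0.         390.97263109 199.3703006 ]
 [  0.           0.           1.        ]] [[-0.01839056 -0.99926105  0.03375113]
 [-0.99514412  0.01502925 -0.09727434]
 [ 0.0966952  -0.03537617 -0.99468516]] [ -43.75167841  582.41115993 1044.24324546]
```

View pics/scene0.png

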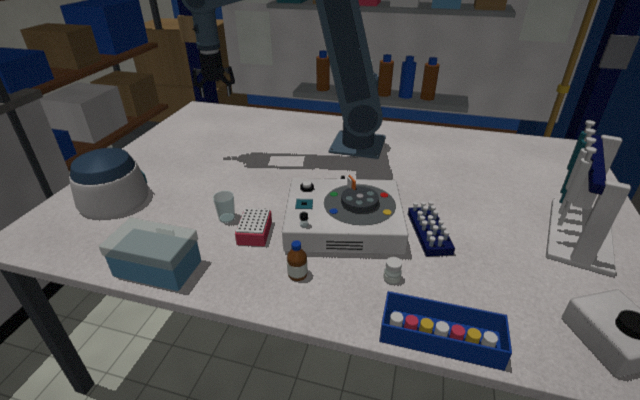

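View pics/top0.png

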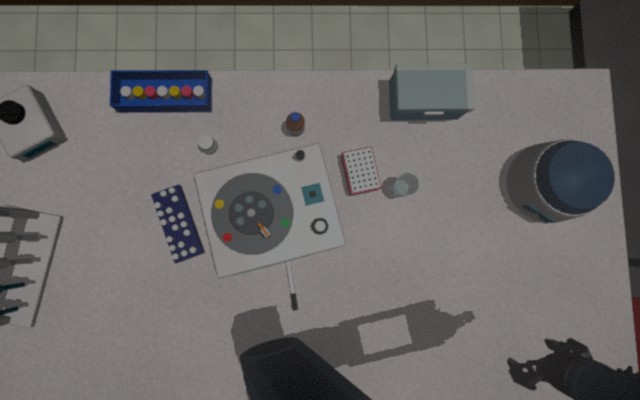

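```bash
cat > h.py <<'E'
import cv2,numpy as np,pickle
def ray(d,uv,z):
    K,R,t=np.array(d["mtx"]),np.array(d["R"]),np.array(d["t"]).ravel()
    r=R.T@np.linalg.inv(K)@np.array([uv[0],uv[1],1.]); c=-R.T@t
    return c+r*(z-c[2])/r[2]
def proj(d,X):
    p=np.array(d["mtx"])@(np.array(d["R"])@np.array(X,float)+np.array(d["t"]).ravel()); return p[:2]/p[2]
def blobs(d,hr,box,smin=90,vmin=40):
    h=cv2.cvtColor(d["pixels"],cv2.COLOR_BGR2HSV); H,S,V=cv2.split(h)
    m=((H>=hr[0])&(H<=hr[1])&(S>=smin)&(V>=vmin)).astype(np.uint8)
    k=np.zeros_like(m); x0,y0,x1,y1=box; k[y0:y1,x0:x1]=1; m*=k
    n,l,st,c=cv2.connectedComponentsWithStats(m)
    return [(c[i].round(2).tolist(),int(st[i,4])) for i in range(1,n) if st[i,4]>8]
E
python3 - <<'E'
from h import *
top=pickle.load(open("top0.pkl","rb"));sc=pickle.load(open("scene0.pkl","rb"))
for n,hr in dict(red=(170,180),red0=(0,4),orange=(5,18),yellow=(20,35),green=(45,80),blue=(100,130)).items():
    for nm,d,b in(("top",top,(205,165,300,255)),("sc",sc,(318,170,400,225))):
        for c,a in blobs(d,hr,b): print(n,nm,c,a,ray(d,c,88).round(1))
def z(d,x0,y0,x1,y1,f,n): cv2.imwrite(n,cv2.resize(d["pixels"][y0:y1,x0:x1],None,fx=f,fy=f,interpolation=cv2.INTER_CUBIC))
z(top,190,140,350,280,5,"pics/tz.png"); z(sc,275,165,415,265,5,"pics/sz.png")
E
```

```text
red0 top [226.62, 237.04] 69 [482.7 171.6  88. ]
red0 sc [383.46, 194.43] 35 [481.3 171.3  88. ]
orange top [262.49, 228.62] 45 [502.5  80.4  88. ]
orange sc [352.84, 182.72] 50 [439.5  68.5  88. ]
yellow top [218.87, 203.62] 78 [568.6 191.7  88. ]
yellow sc [386.67, 211.57] 42 [567.1 192.3  88. ]
green top [284.89, 222.21] 63 [517.9  22.9  88. ]
green sc [333.5, 193.5] 28 [515.7  24.   88. ]
blue top [276.81, 189.19] 69 [603.8  42.8  88. ]
blue sc [333.14, 210.6] 42 [602.4  44.1  88. ]
```

View pics/tz.png

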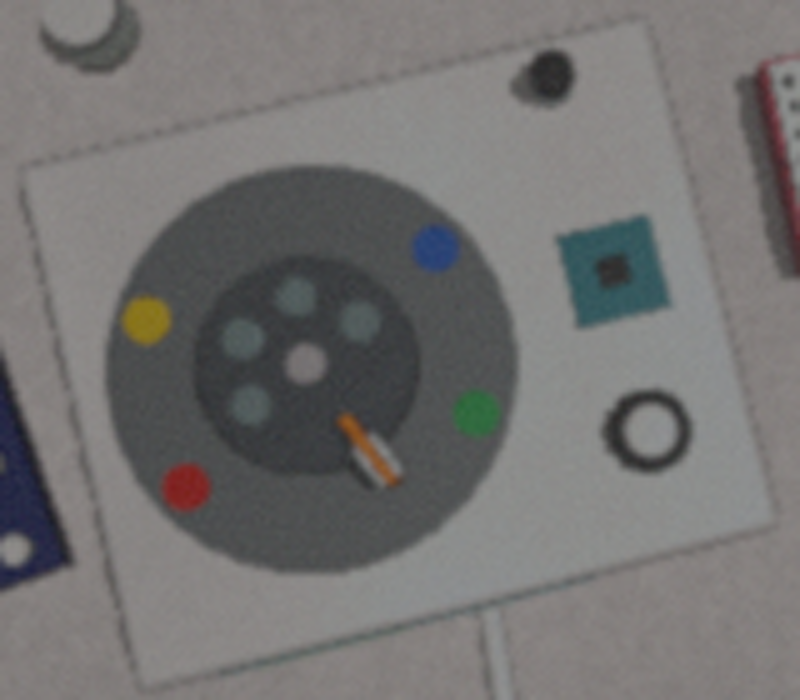

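View pics/sz.png

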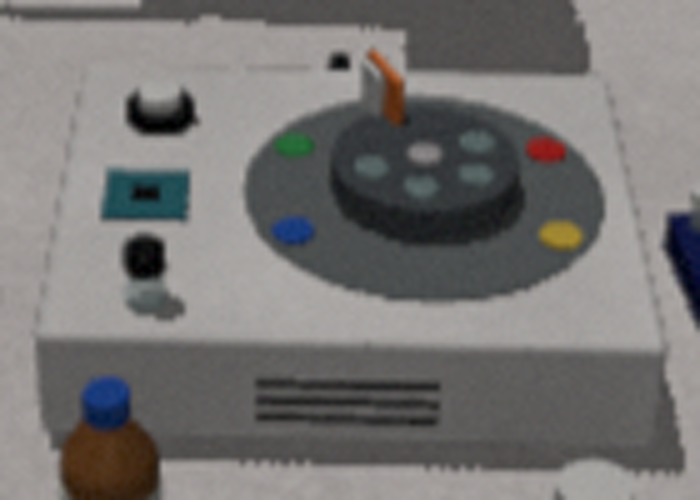

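Run:
```python
from h import *
top=pickle.load(open("top0.pkl","rb"));sc=pickle.load(open("scene0.pkl","rb"))
A=np.array([543.0,107.3])
for nm,d,b in(("top",top,(205,165,300,255)),("sc",sc,(318,170,400,225))):
    h=cv2.cvtColor(d["pixels"],cv2.COLOR_BGR2HSV); m=(h[...,0]>=5)&(h[...,0]<=18)&(h[...,1]>=90)
    ys,xs=np.nonzero(m); k=(xs>b[0])&(xs<b[2])&(ys>b[1])&(ys<b[3]); xs,ys=xs[k],ys[k]
    P=np.array([ray(d,(x,y),141)[:2] for x,y in zip(xs,ys)])-A
    r=np.hypot(*P.T); a=np.degrees(np.arctan2(P[:,1],P[:,0]))%360
    print(nm,r.min(),r.max(),np.median(a)); 
    for lo in range(20,100,10):
        q=(r>=lo)&(r<lo+10); 
        if q.any(): print(lo,q.sum(),a[q].mean().round(1))
# tab prediction for candidate angles: top-face pixels in both views
for ang in (215,220,225,230):
    u=np.array([np.cos(np.radians(ang)),np.sin(np.radians(ang))])
    print(ang,[proj(d,[*(A+r*u),z]).round(1).tolist() for d in(top,sc) for r,z in((35,141),(76,141),(76,99))])
# button: white disc inside ring
for z in(100,105,110): print(z,ray(top,(320,226),z).round(1),ray(sc,(275+160/5,165+97/5),z).round(1))
```

```text
top 35.08891134938358 76.54380039592158 217.41403996312
30 7 216.8
40 16 217.6
50 8 217.7
60 9 217.4
70 5 217.2
sc 13.635390476275882 74.08653888183868 230.03689398246655
20 15 253.4
30 9 223.3
40 5 217.2
50 3 218.2
60 5 216.5
70 2 215.3
215 [[257.5, 223.3], [267.3, 237.0], [268.7, 237.0], [354.8, 181.3], [349.3, 174.6], [348.8, 186.3]]
220 [[258.5, 222.5], [269.5, 235.3], [270.8, 235.4], [353.9, 181.5], [347.3, 175.0], [346.8, 186.8]]
225 [[259.5, 221.6], [271.5, 233.4], [272.7, 233.6], [353.0, 181.8], [345.4, 175.5], [345.0, 187.3]]
230 [[260.3, 220.7], [273.3, 231.3], [274.5, 231.6], [352.1, 182.0], [343.6, 176.1], [343.2, 187.9]]
100 [506.3 -66.8 100. ] [505.1 -63.4 100. ]
105 [506.2 -66.5 105. ] [512.7 -61.  105. ]
110 [506.  -66.3 110. ] [520.2 -58.6 110. ]
```

>>> apply_moves --moves '[{"x":-2.93,"z":-2.84},{"x":-2.93,"z":-2.84},{"x":-2.93,"z":-2.84},{"x":-2.93,"z":-2.84},{"x":-2.93,"z":-2.84},{"x":-2.93,"z":-2.84},{"x":-2.93,"z":-2.84},{"x":-2.93,"z":-2.84}]' --jaw 0 --force 40

```text
$.moves[0]: bad value
```

>>> apply_moves --moves '[{"x":-2.93,"z":-2.84},{"x":-2.93,"z":-2.84},{"x":-2.93,"z":-2.84},{"x":-2.93,"z":-2.84},{"x":-2.93,"z":-2.84},{"x":-2.93,"z":-2.84},{"x":-2.93,"z":-2.84},{"x":-2.93,"z":-2.84}]'

```text
$.moves[0]: bad value
```

>>> apply_moves --moves '[{"spin":-0.15},{"spin":-0.15},{"spin":-0.15},{"spin":-0.15},{"spin":-0.15},{"spin":-0.15},{"spin":-0.15},{"spin":-0.15}]'

```text
$.moves[0]: bad value
```

>>> apply_moves --moves '[{"spin":-0.15,"y":1},{"spin":-0.15,"y":1},{"spin":-0.15,"y":1},{"spin":-0.15,"y":1},{"y":1},{"y":0},{"y":0},{"y":0}]'

```text
$.moves[0]: bad value
```

>>> apply_moves --moves '[{"x":-2.93,"y":0,"z":-2.84,"spin":0},{"x":-2.93,"y":0,"z":-2.84,"spin":0},{"x":-2.93,"y":0,"z":-2.84,"spin":0},{"x":-2.93,"y":0,"z":-2.84,"spin":0},{"x":-2.93,"y":0,"z":-2.84,"spin":0},{"x":-2.93,"y":0,"z":-2.84,"spin":0},{"x":-2.93,"y":0,"z":-2.84,"spin":0},{"x":-2.93,"y":0,"z":-2.84,"spin":0}]' --jaw 0 --force 40

```text
t: 0.9
position: [345.3, -198.2, 231.1]
eef_rot: [[-0.914, -0.0, 0.405], [-0.405, 0.0, -0.914], [-0.0, -1.0, -0.0]]
contact_force: [0.9, -0.3, 0.3]
grip_width: 0.4
```

>>> apply_moves --moves '[{"x":-2.93,"y":0,"z":-2.84,"spin":0},{"x":-2.93,"y":0,"z":-2.84,"spin":0},{"x":-2.93,"y":0,"z":-2.84,"spin":0},{"x":-2.93,"y":0,"z":-2.84,"spin":0},{"x":-2.93,"y":0,"z":-2.84,"spin":0},{"x":-2.93,"y":0,"z":-2.84,"spin":0},{"x":-2.93,"y":0,"z":-2.84,"spin":0},{"x":-2.93,"y":0,"z":-2.84,"spin":0}]'

```text
t: 1.7
position: [467.4, 104.6, 231.1]
eef_rot: [[-0.914, -0.0, 0.406], [-0.406, -0.0, -0.914], [0.0, -1.0, -0.0]]
contact_force: [0.8, -0.4, -0.6]
grip_width: 0.0
```

>>> apply_moves --moves '[{"x":0,"y":0,"z":0,"spin":-0.15},{"x":0,"y":0,"z":0,"spin":-0.15},{"x":0,"y":0,"z":0,"spin":-0.15},{"x":0,"y":0,"z":0,"spin":-0.15},{"x":0,"y":0,"z":0,"spin":-0.15},{"x":0,"y":0,"z":0,"spin":-0.15},{"x":0,"y":0,"z":0,"spin":-0.15},{"x":0,"y":0,"z":0,"spin":-0.15}]'

```text
t: 2.5
position: [467.0, 102.9, 230.9]
eef_rot: [[0.053, -0.001, 0.999], [-0.999, 0.0, 0.053], [-0.0, -1.0, -0.001]]
contact_force: [-0.4, 0.5, -0.2]
grip_width: 0.1
```

>>> apply_moves --moves '[{"x":0,"y":1,"z":0,"spin":-0.15},{"x":0,"y":1,"z":0,"spin":-0.15},{"x":0,"y":1,"z":0,"spin":-0.15},{"x":0,"y":1,"z":0,"spin":-0.15},{"x":0,"y":1,"z":0,"spin":0},{"x":0,"y":0,"z":0,"spin":0},{"x":0,"y":0,"z":0,"spin":0},{"x":0,"y":0,"z":0,"spin":0}]'

```text
t: 3.3
position: [467.6, 102.8, 181.8]
eef_rot: [[0.601, 0.001, 0.799], [-0.799, 0.0, 0.601], [0.0, -1.0, 0.001]]
contact_force: [0.4, 0.2, -0.8]
grip_width: -0.2
```

>>> apply_moves --moves '[{"x":0,"y":1,"z":0,"spin":0},{"x":0,"y":1,"z":0,"spin":0},{"x":0,"y":1,"z":0,"spin":0},{"x":0,"y":1,"z":0,"spin":0},{"x":0,"y":1,"z":0,"spin":0},{"x":0,"y":1,"z":0,"spin":0},{"x":0,"y":0.3,"z":0,"spin":0},{"x":0,"y":0,"z":0,"spin":0}]'

```text
t: 4.1
position: [466.9, 102.8, 117.6]
eef_rot: [[0.603, -0.001, 0.798], [-0.798, 0.0, 0.603], [-0.001, -1.0, -0.001]]
contact_force: [-0.7, -0.8, 0.6]
grip_width: -0.5
```

Run:
```python
from cell import bot
from h import *
for n,(x0,y0,x1,y1) in dict(scene=(275,105,415,265),top=(190,140,350,280)).items():
    d=bot.snapshot(n); cv2.imwrite(f"pics/{n}1.png",cv2.resize(d["pixels"][y0:y1,x0:x1],None,fx=3.5,fy=3.5,interpolation=cv2.INTER_CUBIC))
print(bot.read_state()["position"],bot.read_state()["contact_force"])
```

```text
[467.56391024 102.82208052 118.5004269 ] [-0.94298217 -0.08002503 -0.26296204]
```

View pics/scene1.png

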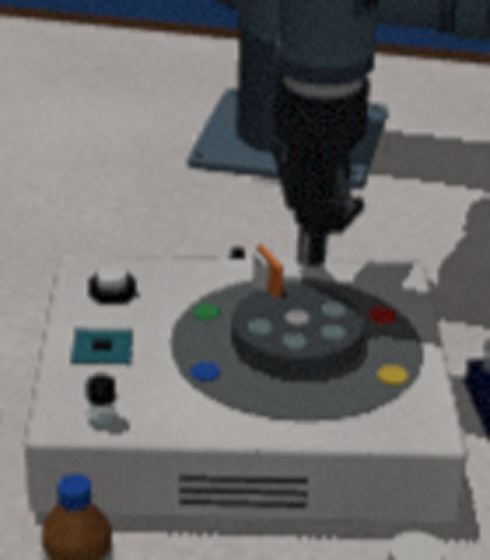

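View pics/top1.png

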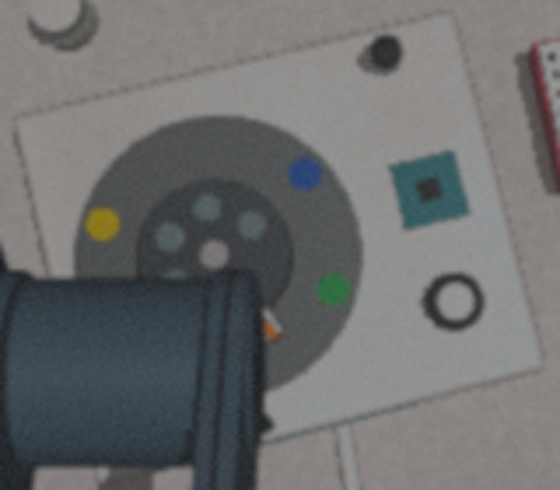

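>>> apply_moves --moves '[{"x":0.5,"y":0,"z":0,"spin":0},{"x":0.5,"y":0,"z":0,"spin":0},{"x":0.4,"y":0,"z":0,"spin":0},{"x":0.3,"y":0,"z":0,"spin":0},{"x":0.2,"y":0,"z":0,"spin":0},{"x":0.2,"y":0,"z":0,"spin":0},{"x":0.2,"y":0,"z":0,"spin":0},{"x":0.2,"y":0,"z":0,"spin":0}]'

```text
t: 5.0
position: [482.4, 82.8, 118.3]
eef_rot: [[0.603, -0.0, 0.798], [-0.798, 0.0, 0.603], [-0.0, -1.0, -0.0]]
contact_force: [0.3, 1.0, 0.2]
grip_width: 0.2
```

>>> apply_moves --moves '[{"x":0.22,"y":0,"z":-0.06,"spin":-0.035},{"x":0.22,"y":0,"z":-0.06,"spin":-0.035},{"x":0.22,"y":0,"z":-0.06,"spin":-0.035},{"x":0.22,"y":0,"z":-0.06,"spin":-0.035},{"x":0.22,"y":0,"z":-0.06,"spin":-0.035},{"x":0.22,"y":0,"z":-0.06,"spin":-0.035},{"x":0.22,"y":0,"z":-0.06,"spin":-0.035},{"x":0.22,"y":0,"z":-0.06,"spin":-0.035}]'

```text
t: 5.8
position: [490.8, 67.3, 118.3]
eef_rot: [[0.801, -0.001, 0.599], [-0.599, 0.001, 0.801], [-0.001, -1.0, 0.0]]
contact_force: [-2.5, 2.7, 1.7]
grip_width: -0.3
```

```bash
cat > look.py <<'E'
import sys
from cell import bot
from h import *
A=np.array([543.0,107.3])
k=sys.argv[1]
for n,(x0,y0,x1,y1) in dict(scene=(275,105,415,265),top=(190,140,350,280)).items():
    d=bot.snapshot(n); pickle.dump(d,open(f"{n}{k}.pkl","wb"))
    cv2.imwrite(f"pics/{n}{k}.png",cv2.resize(d["pixels"][y0:y1,x0:x1],None,fx=3.5,fy=3.5,interpolation=cv2.INTER_CUBIC))
    h=cv2.cvtColor(d["pixels"],cv2.COLOR_BGR2HSV); m=(h[...,0]>=5)&(h[...,0]<=18)&(h[...,1]>=90)
    b=(205,165,300,255) if n=="top" else (318,165,400,225)
    ys,xs=np.nonzero(m); q=(xs>b[0])&(xs<b[2])&(ys>b[1])&(ys<b[3]); xs,ys=xs[q],ys[q]
    if len(xs)==0: print(n,"none");continue
    P=np.array([ray(d,(x,y),141)[:2] for x,y in zip(xs,ys)])-A
    r=np.hypot(*P.T); a=np.degrees(np.arctan2(P[:,1],P[:,0]))%360
    print(n,len(r),r.min().round(1),r.max().round(1),[(lo,int(((r>=lo)&(r<lo+10)).sum()),a[(r>=lo)&(r<lo+10)].mean().round(1)) for lo in range(30,90,10) if ((r>=lo)&(r<lo+10)).any()])
s=bot.read_state();print(s["t"],s["position"].round(1) if hasattr(s["position"],'round') else s["position"],s["contact_force"])
p=np.array(s["position"])[:2]-A; R=np.array(s["eef_rot"])
print("tool x yaw",np.degrees(np.arctan2(R[1,0],R[0,0])),"radial along -z",-p@R[:2,2],"offset x",p@R[:2,0])
E
python3 look.py 2
```

```text
scene 66 22.2 77.7 [(30, 21, np.float64(261.3)), (40, 7, np.float64(234.8)), (50, 5, np.float64(232.8)), (60, 9, np.float64(231.4)), (70, 5, np.float64(226.2))]
top none
5.9 [491.1  67.  118.3] [ 0.1296569   0.20737804 -0.13730909]
tool x yaw -36.870877340678895 radial along -z 63.375244378663226 offset x -17.396331615852066
```

View pics/scene2.png

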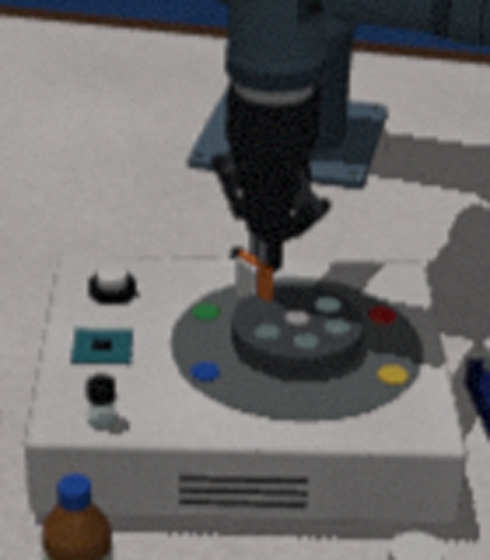

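>>> apply_moves --moves '[{"x":0.22,"y":0,"z":-0.06,"spin":-0.035},{"x":0.22,"y":0,"z":-0.06,"spin":-0.035},{"x":0.22,"y":0,"z":-0.06,"spin":-0.035},{"x":0.22,"y":0,"z":-0.06,"spin":-0.035},{"x":0.22,"y":0,"z":-0.06,"spin":-0.035},{"x":0.22,"y":0,"z":-0.06,"spin":-0.035},{"x":0.22,"y":0,"z":-0.06,"spin":-0.035},{"x":0.22,"y":0,"z":-0.06,"spin":-0.035}]'

```text
t: 6.7
position: [503.5, 54.3, 118.2]
eef_rot: [[0.935, -0.001, 0.355], [-0.355, 0.0, 0.935], [-0.001, -1.0, -0.0]]
contact_force: [-1.5, 1.2, 0.8]
grip_width: -0.2
```

```bash
python3 look.py 3
```

```text
scene 77 27.9 73.9 [(30, 30, np.float64(284.3)), (40, 24, np.float64(275.0)), (50, 7, np.float64(248.2)), (60, 8, np.float64(248.1)), (70, 3, np.float64(247.4))]
top none
6.8 [503.8  54.1 118.2] [-0.21015435  1.04129949  0.20854848]
tool x yaw -20.877152150502404 radial along -z 63.64701257084328 offset x -17.627290678512242
```

View pics/scene3.png

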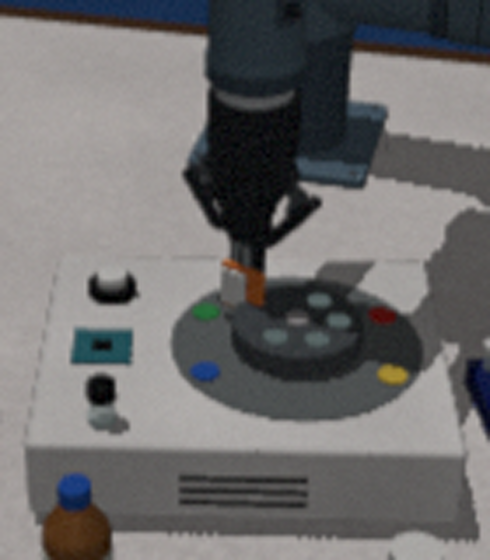

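View pics/top3.png

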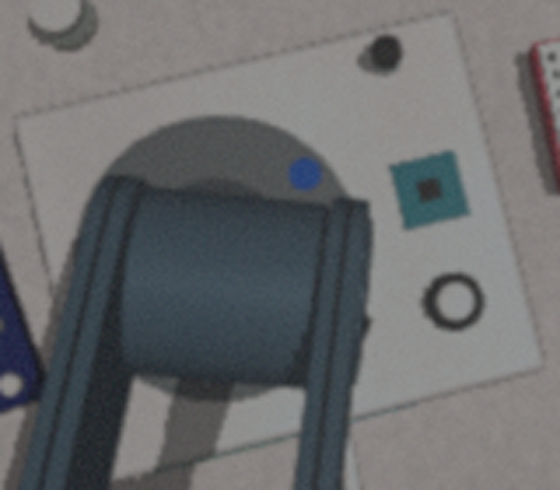

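>>> apply_moves --moves '[{"x":0.12,"y":0,"z":-0.03,"spin":-0.019},{"x":0.12,"y":0,"z":-0.03,"spin":-0.019},{"x":0.12,"y":0,"z":-0.03,"spin":-0.019},{"x":0.12,"y":0,"z":-0.03,"spin":-0.019},{"x":0,"y":0,"z":0,"spin":0},{"x":0,"y":0,"z":0,"spin":0},{"x":0,"y":0,"z":0,"spin":0},{"x":0,"y":0,"z":0,"spin":0}]'

```text
t: 7.6
position: [508.2, 51.3, 118.3]
eef_rot: [[0.959, 0.0, 0.284], [-0.284, -0.0, 0.959], [0.0, -1.0, 0.0]]
contact_force: [-1.6, -0.2, -0.5]
grip_width: -0.0
```

```bash
python3 look.py 4
```

```text
scene 73 30.8 73.2 [(30, 26, np.float64(284.6)), (40, 31, np.float64(286.1)), (50, 6, np.float64(252.8)), (60, 7, np.float64(253.2)), (70, 3, np.float64(252.6))]
top none
7.7 [508.2  51.4 118.3] [-0.65878336  0.97008219  0.02847485]
tool x yaw -16.495530942929673 radial along -z 63.506183505289805 offset x -17.455138587302944
```

>>> apply_moves --moves '[{"x":-0.5,"y":0,"z":0,"spin":0},{"x":-1,"y":0,"z":0,"spin":0},{"x":-1.5,"y":0,"z":0,"spin":0},{"x":-1,"y":-1,"z":0,"spin":0},{"x":0,"y":-3,"z":0,"spin":0},{"x":0,"y":-3,"z":0,"spin":0},{"x":0,"y":-2,"z":0,"spin":0},{"x":0,"y":0,"z":0,"spin":0}]'

```text
t: 8.5
position: [471.5, 62.8, 212.2]
eef_rot: [[0.959, 0.008, 0.283], [-0.283, -0.001, 0.959], [0.007, -1.0, 0.001]]
contact_force: [0.0, -0.3, 0.8]
grip_width: -0.1
```

```bash
python3 look.py 5
python3 - <<'E'
from h import *
top=pickle.load(open("top0.pkl","rb"));sc=pickle.load(open("scene0.pkl","rb"))
for nm,d,(x0,y0,x1,y1) in(("top",top,(308,214,333,240)),("sc",sc,(298,178,317,196))):
    g=cv2.cvtColor(d["pixels"],cv2.COLOR_BGR2GRAY)[y0:y1,x0:x1]
    _,m=cv2.threshold(g,0,255,cv2.THRESH_BINARY_INV+cv2.THRESH_OTSU)
    print(nm); print(g if nm=="sc" else "")
    cs,_=cv2.findContours(m,cv2.RETR_CCOMP,cv2.CHAIN_APPROX_NONE)
    for c in cs:
        if len(c)>6: e=cv2.fitEllipse(c); print(np.array(e[0])+[x0,y0],e[1],cv2.contourArea(c))
E
```

```text
scene 66 30.8 73.2 [(30, 26, np.float64(284.6)), (40, 25, np.float64(285.2)), (50, 5, np.float64(253.6)), (60, 7, np.float64(227.9)), (70, 3, np.float64(252.6))]
top 9 34.5 46.9 [(30, 5, np.float64(255.0)), (40, 4, np.float64(255.9))]
8.6 [469.5  62.9 208.8] [-0.45327699 -0.36734071 -0.59897834]
tool x yaw -16.476584647811205 radial along -z 63.4347173318458 offset x -57.89390476076866
top

[318.92430878 225.81968403] (16.055973052978516, 16.998218536376953) 212.0
[319.64418697 225.64418697] (11.097046852111816, 11.375004768371582) 97.5
sc
[[159 158 158 156 155 157 156 157 157 154 152 152 151 153 151 151 146 149
  147]
 [159 158 158 156 159 153 155 157 156 159 155 153 154 152 155 153 152 152
  152]
 [157 157 158 158 155 157 156 155 158 157 156 158 156 157 159 157 156 157
  155]
 [157 157 157 158 158 159 162 162 159 159 161 161 156 155 155 159 156 157
  155]
 [158 156 157 155 139 159 167 164 164 163 161 166 159 128 149 158 158 156
  157]
 [156 158 155 124 103 154 165 167 164 165 164 163 150  89 104 150 155 158
  156]
 [161 157 117  69  64 133 161 163 166 162 154 144 115  53  45 111 15
[... 277 characters left out ...]
  12  24  32  35  35  32  24  18  16   0  34 111 155
  158]
 [162 159  97  40   5   2  13  11  12  12   2   3  11   1  19  54  92 150
  159]
 [161 159 142  92  43  17   1   2   0   3   6   1   9  25  64 127 140 158
  161]
 [159 159 160 143 106  61  46  41  45  41  43  42  54  80 128 156 158 159
  160]
 [160 161 161 162 152 138 136 137 132 136 137 136 136 141 157 164 159 159
  158]
 [159 157 164 161 163 162 164 162 163 160 165 163 164 162 160 159 156 158
  158]
 [160 160 162 163 163 162 163 159 163 165 161 161 161 162 164 161 158 159
  161]
 [161 161 160 162 161 164 160 162 161 162 161 159 159 159 159 162 161 160
  162]]
[306.85561848 187.3886261 ] (8.161260604858398, 14.044527053833008) 67.5
```

Run:
```python
from h import *
top=pickle.load(open("top0.pkl","rb"));sc=pickle.load(open("scene0.pkl","rb"))
for z in(95,100,105,110,115):
    X=ray(top,(319.64,225.64),z); f=X+[14,0,0]
    print(z,X.round(1),proj(sc,X).round(1),proj(sc,f).round(1))
```

```text
95 [507.4 -66.1  95. ] [306. 186.] [304.6 188.4]
100 [507.2 -65.9 100. ] [306.  184.6] [304.7 187. ]
105 [507.1 -65.6 105. ] [306.1 183.3] [304.8 185.6]
110 [506.9 -65.4 110. ] [306.1 181.9] [304.8 184.2]
115 [506.8 -65.1 115. ] [306.2 180.5] [304.9 182.8]
```

View pics/top5.png

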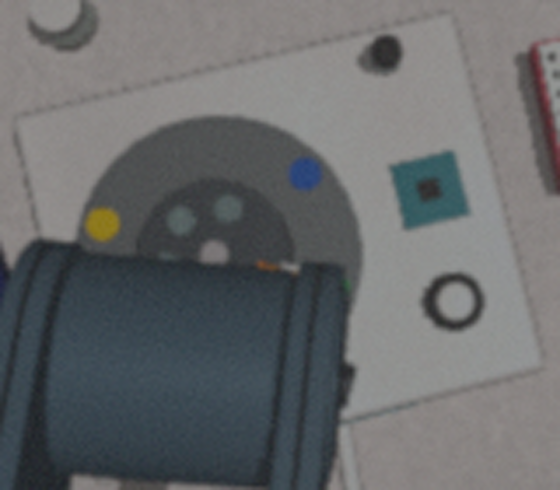

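>>> apply_moves --moves '[{"x":1.2,"y":0,"z":-1.9,"spin":0},{"x":1.2,"y":0,"z":-1.9,"spin":0},{"x":1.2,"y":0,"z":-1.9,"spin":0},{"x":1.2,"y":0,"z":-1.9,"spin":0},{"x":1.2,"y":0,"z":-1.85,"spin":0},{"x":1.2,"y":0,"z":-1.8,"spin":0},{"x":0,"y":3,"z":0,"spin":0},{"x":0,"y":3,"z":0,"spin":0}]'

```text
t: 9.4
position: [506.6, -66.3, 146.8]
eef_rot: [[0.958, -0.0, 0.285], [-0.285, 0.0, 0.958], [-0.0, -1.0, 0.0]]
contact_force: [-0.3, -0.2, -0.1]
grip_width: -0.2
```

```bash
python3 look.py 6
```

```text
scene 70 30.8 73.2 [(30, 26, np.float64(284.6)), (40, 27, np.float64(291.6)), (50, 6, np.float64(254.7)), (60, 7, np.float64(254.6)), (70, 4, np.float64(253.6))]
top 44 34.5 76.1 [(30, 7, np.float64(253.7)), (40, 14, np.float64(254.2)), (50, 8, np.float64(253.7)), (60, 9, np.float64(253.6)), (70, 6, np.float64(253.4))]
9.5 [502.8 -64.4 143.4] [-0.37240592  0.05320473  0.53516748]
tool x yaw -16.52586834125936 radial along -z 176.06627664397456 offset x 10.344842714128497
```

View pics/scene6.png

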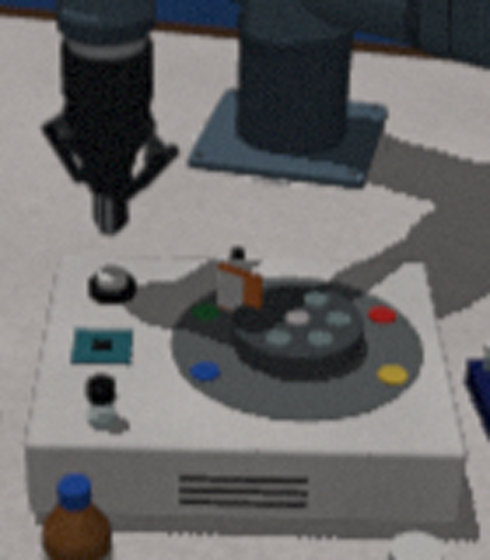

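View pics/top6.png

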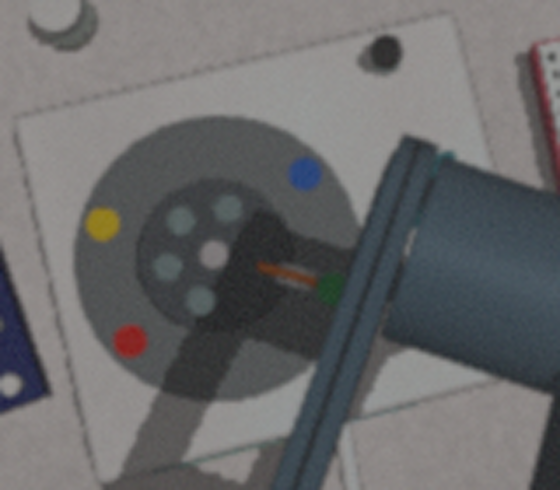

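>>> apply_moves --moves '[{"x":0.4,"y":0,"z":0,"spin":0},{"x":0,"y":1,"z":0,"spin":0},{"x":0,"y":1,"z":0,"spin":0},{"x":0,"y":0.8,"z":0,"spin":0},{"x":0,"y":0.2,"z":0,"spin":0},{"x":0,"y":0.1,"z":0,"spin":0},{"x":0,"y":0,"z":0,"spin":0},{"x":0,"y":0,"z":0,"spin":0}]'

```text
t: 10.3
position: [510.9, -66.8, 117.7]
eef_rot: [[0.959, 0.001, 0.284], [-0.284, -0.0, 0.959], [0.001, -1.0, -0.0]]
contact_force: [-0.3, -0.1, 0.8]
grip_width: 0.0
```

>>> apply_moves --moves '[{"x":0,"y":0.1,"z":0,"spin":0},{"x":0,"y":0.1,"z":0,"spin":0},{"x":0,"y":0.1,"z":0,"spin":0},{"x":0,"y":0.1,"z":0,"spin":0},{"x":0,"y":0.1,"z":0,"spin":0},{"x":0,"y":0,"z":0,"spin":0},{"x":0,"y":0,"z":0,"spin":0},{"x":0,"y":0,"z":0,"spin":0}]'

```text
t: 11.1
position: [510.7, -66.7, 112.3]
eef_rot: [[0.959, 0.0, 0.284], [-0.284, -0.0, 0.959], [0.0, -1.0, -0.0]]
contact_force: [-1.0, 0.3, -0.6]
grip_width: -0.3
```

>>> apply_moves --moves '[{"x":-0.4,"y":0,"z":0,"spin":0},{"x":0,"y":0.1,"z":0,"spin":0},{"x":0,"y":0.1,"z":0,"spin":0},{"x":0,"y":0.1,"z":0,"spin":0},{"x":0,"y":0.1,"z":0,"spin":0},{"x":0,"y":0.1,"z":0,"spin":0},{"x":0,"y":0,"z":0,"spin":0},{"x":0,"y":0,"z":0,"spin":0}]'

```text
t: 11.9
position: [506.9, -65.6, 107.3]
eef_rot: [[0.959, -0.0, 0.284], [-0.284, 0.0, 0.959], [-0.0, -1.0, 0.0]]
contact_force: [-0.6, -0.0, 0.8]
grip_width: -0.4
```

>>> apply_moves --moves '[{"x":0,"y":0.1,"z":0,"spin":0},{"x":0,"y":0.1,"z":0,"spin":0},{"x":0,"y":0.1,"z":0,"spin":0},{"x":0,"y":0,"z":0,"spin":0},{"x":0,"y":0,"z":0,"spin":0},{"x":0,"y":0,"z":0,"spin":0},{"x":0,"y":0,"z":0,"spin":0},{"x":0,"y":0,"z":0,"spin":0}]'

```text
t: 12.7
position: [506.9, -65.6, 104.4]
eef_rot: [[0.959, 0.0, 0.284], [-0.284, -0.0, 0.959], [0.0, -1.0, 0.0]]
contact_force: [-0.3, 0.7, 2.3]
grip_width: -0.0
```

>>> apply_moves --moves '[{"x":0,"y":0.1,"z":0,"spin":0},{"x":0,"y":0.1,"z":0,"spin":0},{"x":0,"y":0,"z":0,"spin":0},{"x":0,"y":0,"z":0,"spin":0},{"x":0,"y":0,"z":0,"spin":0},{"x":0,"y":0,"z":0,"spin":0},{"x":0,"y":0,"z":0,"spin":0},{"x":0,"y":0,"z":0,"spin":0}]'

```text
t: 13.5
position: [506.9, -65.6, 102.4]
eef_rot: [[0.959, 0.0, 0.284], [-0.284, -0.0, 0.959], [0.0, -1.0, 0.0]]
contact_force: [-0.2, 1.8, 2.7]
grip_width: 0.2
```

>>> apply_moves --moves '[{"x":0,"y":0.1,"z":0,"spin":0},{"x":0,"y":0.1,"z":0,"spin":0},{"x":0,"y":0,"z":0,"spin":0},{"x":0,"y":0,"z":0,"spin":0},{"x":0,"y":0,"z":0,"spin":0},{"x":0,"y":0,"z":0,"spin":0},{"x":0,"y":0,"z":0,"spin":0},{"x":0,"y":0,"z":0,"spin":0}]'

```text
t: 14.3
position: [507.0, -65.6, 101.0]
eef_rot: [[0.959, 0.001, 0.284], [-0.284, -0.0, 0.959], [0.001, -1.0, -0.0]]
contact_force: [-1.6, 1.3, 9.4]
grip_width: -0.4
```

>>> apply_moves --moves '[{"x":0,"y":0.1,"z":0,"spin":0},{"x":0,"y":0,"z":0,"spin":0},{"x":0,"y":0,"z":0,"spin":0},{"x":0,"y":0,"z":0,"spin":0},{"x":0,"y":0,"z":0,"spin":0},{"x":0,"y":0,"z":0,"spin":0},{"x":0,"y":0,"z":0,"spin":0},{"x":0,"y":0,"z":0,"spin":0}]'

```text
t: 15.1
position: [507.0, -65.6, 100.8]
eef_rot: [[0.959, 0.001, 0.284], [-0.284, -0.0, 0.959], [0.001, -1.0, -0.0]]
contact_force: [-3.6, 1.2, 16.0]
grip_width: 0.1
```

```bash
python3 look.py 7
python3 - <<'E'
from h import *
d=pickle.load(open("scene7.pkl","rb"));cv2.imwrite("pics/b7.png",cv2.resize(d["pixels"][160:200,285:330],None,fx=12,fy=12,interpolation=cv2.INTER_CUBIC))
E
```

```text
scene 69 30.8 73.2 [(30, 26, np.float64(284.6)), (40, 28, np.float64(291.1)), (50, 4, np.float64(256.7)), (60, 7, np.float64(254.6)), (70, 4, np.float64(253.6))]
top 47 35.2 77.7 [(30, 6, np.float64(253.4)), (40, 14, np.float64(253.4)), (50, 10, np.float64(253.7)), (60, 9, np.float64(253.6)), (70, 8, np.float64(253.1))]
15.2 [507.  -65.6 100.8] [-4.48713977  0.93903995 15.1888928 ]
tool x yaw -16.479390030138042 radial along -z 176.05566753830507 offset x 14.534591080852096
```

View pics/b7.png

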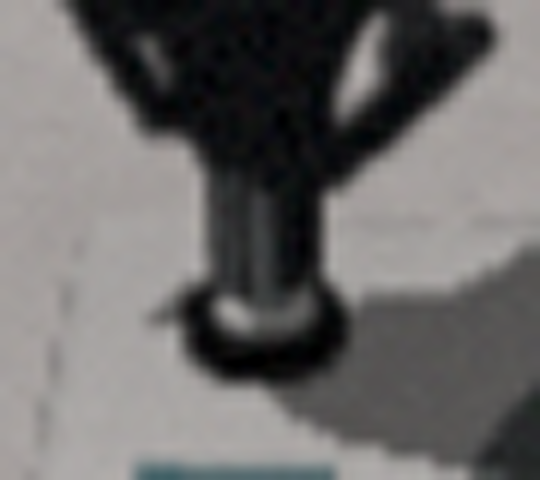

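>>> apply_moves --moves '[{"x":0,"y":-0.5,"z":0,"spin":0},{"x":0,"y":-1,"z":0,"spin":0},{"x":0,"y":-2,"z":0,"spin":0},{"x":0,"y":-3,"z":0,"spin":0},{"x":0,"y":-3,"z":0,"spin":0},{"x":-2,"y":-2,"z":0,"spin":0},{"x":-3,"y":0,"z":0,"spin":0},{"x":-3,"y":0,"z":0,"spin":0}]'

```text
t: 16.0
position: [429.4, -42.7, 214.8]
eef_rot: [[0.959, 0.0, 0.284], [-0.284, -0.0, 0.959], [0.0, -1.0, -0.0]]
contact_force: [-0.3, 0.2, 0.5]
grip_width: -0.3
```

>>> apply_moves --moves '[{"x":0,"y":0,"z":-3,"spin":0},{"x":0,"y":0,"z":-3,"spin":0},{"x":0,"y":0,"z":-3,"spin":0},{"x":0,"y":0,"z":-3,"spin":0},{"x":0,"y":0,"z":-2,"spin":0},{"x":0,"y":0,"z":0,"spin":0},{"x":0,"y":0,"z":0,"spin":0},{"x":0,"y":0,"z":0,"spin":0}]'

```text
t: 16.8
position: [390.4, -176.2, 214.2]
eef_rot: [[0.959, -0.0, 0.283], [-0.283, 0.001, 0.959], [-0.001, -1.0, 0.001]]
contact_force: [0.8, -0.7, -0.3]
grip_width: 0.1
```

```bash
python3 look.py 8
python3 - <<'E'
from h import *
for n in("top","scene"):
    a=pickle.load(open(n+"0.pkl","rb"))["pixels"];b=pickle.load(open(n+"8.pkl","rb"))["pixels"]
    cv2.imwrite(f"pics/f_{n}.png",b)
    if n=="scene": print(cv2.cvtColor(b,cv2.COLOR_BGR2GRAY)[178:194,300:314])
E
```

```text
scene 67 30.8 73.2 [(30, 26, np.float64(284.6)), (40, 27, np.float64(285.0)), (50, 5, np.float64(253.6)), (60, 6, np.float64(253.9)), (70, 3, np.float64(252.6))]
top 45 34.5 76.1 [(30, 7, np.float64(253.7)), (40, 15, np.float64(253.8)), (50, 8, np.float64(253.7)), (60, 9, np.float64(253.6)), (70, 6, np.float64(253.4))]
16.9 [ 390.5 -176.2  214.3] [-0.13667105  0.19425524  0.28842665]
tool x yaw -16.413707761291697 radial along -z 314.9901362195919 offset x -66.14021400627693
[[159 157 158 158 158 156 155 158 153 152 154 153 138 133]
 [160 159 159 158 157 157 157 156 158 154 154 156 149 144]
 [160 158 159 158 158 158 159 158 160 158 159 158 159 158]
 [159 161 156 160 165 163 162 162 162 164 161 157 160 160]
 [161 157 141 163 167 166 165 167 163 166 159 130 148 160]
 [157 126 102 156 170 167 168 170 166 166 151  92 105 150]
 [116  67  66 137 162 164 167 162 159 146 115  54  49 113]
 [ 87  29  50 107 127 132 131 125 122 110  91  41  19  66]
 [ 78  16  32  76  98 100  99  98  95  92  69  31   7  48]
 [ 75  14  17  39  61  69  71  73  69  57  39  22   0  46]
 [ 77  18   2  24  26  39  37  33  38  28   7  11   0  36]
 [ 98  37  12   9   6  10   8   5  13   7  12   4  14  60]
 [145  90  42  12   5   5   0   2   9   3   1  16  63 130]
 [164 145 110  63  46  43  42  40  43  48  51  78 131 158]
 [163 161 153 141 138 138 139 135 138 137 141 144 161 163]
 [162 163 163 165 166 164 162 163 164 162 165 163 165 162]]
```

View pics/f_top.png

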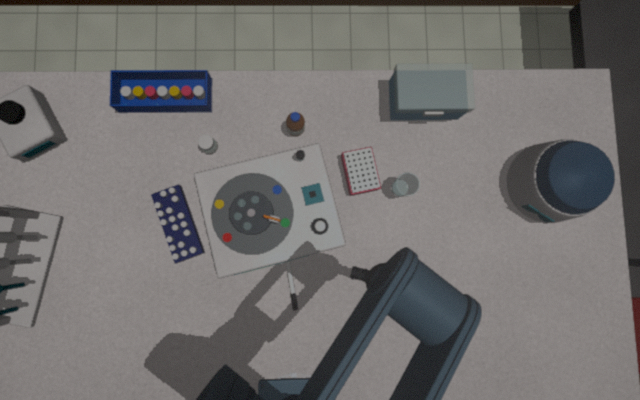

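View pics/f_scene.png

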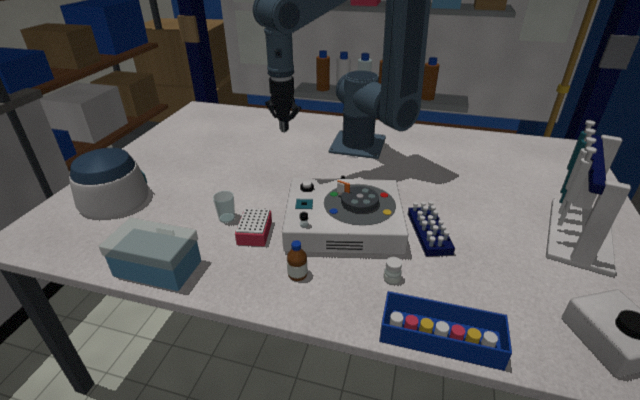

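The button pixels match the starting picture, so it is back up. The tab lies at 253.6° against the dot's 253.3°, at pixel (272,218) beside the green dot at (285,222). The loose things have not moved.

```bash
python3 -c "
from cell import bot
print(bot.close_job())"
```

```text
the job is handed in; nothing more can be done
None
```

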